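# Switch the board preheater off and hold its clamp arm open at the preset mark

### The job

The next circuit board is about to go into the preheater. First turn the preheater's black heat dial fully anticlockwise to its off stop, and only then take the sliding clamp arm by its grey upright grip so that the orange lock button is squeezed right in, draw the arm out along its scale until its yellow pointer stands at the red preset rider, and finish while still holding it there: keep the button squeezed and the arm still, so that the board can be dropped in. Do not shift the red rider, and leave the other things on the bench where they lie.

Things in the scene. Friction and masses are not known exactly. Their poses are not given: they have to be found in the camera images.
- preheater: White board preheater fixed to the bench. Origin on the bench under it; its x points to its back, y to its left (the way the arm pulls out), z up; yaw within 0.22 rad. Case x -55..75, y -145..125 mm, deck z 56. Console with dial at y below -40. Hot plate at the left, top z 59. Fixed board rail across it at y -36..-26, top z 77. Sleeve of the arm along the front, x -79..-57, top z 57.
- heat_knob (a joint): Angle of the heat dial, rad. 0 = off, hard stop fully anticlockwise seen from above; grows clockwise to 5.24. It stays where it is left; friction about 0.03 N m. Starts 0.6 to 1.9 rad from off. A larger red dot on the deck shows where the white line points at off.
- knob_grip (a point): Point on the dial's vertical axis in its bar grip, 75 mm above the bench. The black bar is 38 mm long, 12 mm thick, 22 mm high (z 62 to 83 mm), on a 42 mm round skirt. This frame turns with the dial: x runs along the bar to the end with the white line, y across it, z up. Grip the bar across its 12 mm. The fixed board rail stands 62 mm to the left.
- clamp_arm (a joint): How far the telescoping arm is drawn out of its sleeve, m: 0 = in, grows along the preheater's +y to a stop at 0.085. Starts at 0 to 0.02. While the lock button is out a tooth in a hidden rack (6 mm pitch, under 1 mm of play) locks it both ways; with the button in it slides freely and a return spring draws it inward with about 5 N all along. Let go, it creeps in up to 6 mm and locks.
- pull_grip (a point): Middle of the gripping zone of the arm's grey upright grip, 84 mm above the bench, moving with the arm, axes as the preheater's. Grip: 26 mm deep (x), 36 mm wide (y), its top 15 mm above this point; lock button on its front. Pinch it front to back, fingers closing along the preheater's x, one finger on the button: 34 mm over the button, 28 mm with it pressed in.
- moving_rail (a point): Front end of the moving board rail, on the arm's own foot, 38 mm to the right (-y) of pull_grip and 7 mm lower; the rail (12 mm wide) runs 145 mm to the back from here, above the hot plate. Fingertips at pull_grip stay left of it and above the plate, whose top is 25 mm below pull_grip.
- lock_button (a joint): How far the lock button is pressed in, m, along the preheater's +x: 0 = out (arm locked; up to 0.004 if the tooth rides on the rack), 0.006 = fully in. The arm is free above about 0.004; squeezed right in means above 0.0045. Spring 6 N at rest, 8 N fully in; it springs out when let go.
- button_face (a point): Middle of the orange lock button's front face (22 mm wide, 20 mm high, 8 mm proud of the grip's front), at the height of pull_grip, facing the preheater's -x.
- pointer_tip (a point): Tip of the yellow pointer on the arm, 47 mm above the bench, over a white scale strip (line every 5 mm, top z 45 mm) along the preheater's front; moves with the arm, 38 mm to the right (-y) of pull_grip. Axes as the preheater's.
- rider_tip (a point): Tip of the red preset rider on the scale strip (8 mm wide, top 48 mm above the bench), pointing to the back at the pointer's path; the tips pass each other 1.6 mm apart. Held by 3 N friction. Axes as the preheater's. The arm is at the mark when pointer_tip and rider_tip have the same y in the preheater's frame.
- preset_rider (a joint): Where the red rider sits on the same scale, m: the arm is at the mark when joint clamp_arm equals this value. It starts at 0.045 to 0.072 and is not to be moved.
- next_board: Green circuit board that goes in next, 100 x 68 x 6 mm with parts up to 11 mm high, lying on the bench; origin at the middle of its underside, x along its length. Leave it.
- flux_syringe: Yellow flux syringe lying on the bench, 120 x 26 x 16 mm, origin under its middle. Leave it.
- spudger: Black nylon pry tool lying on the bench, 150 x 7 x 6 mm, origin under its middle. Leave it.
- grey_tweezers: Steel tweezers lying on the bench, 129 x 13 x 9 mm, origin under their middle. Leave them.

How it is judged:
By the outcome, as a careful person would: the job done as asked, in the order asked, and still so for the second after the job is handed in, while the arm keeps its last pose, push and grip.
It also fails if it takes over 51 s, if anything falls off the work surface, if the arm or the gripper's body presses on something with over 40 N, if the wrist force passes 120 N, or if a joint passes its speed limit or range.

### The arm

A 7-joint arm with a two-finger parallel gripper is mounted at the origin on a cart in front of the work surface, level with it; the furniture and walls round the work are solid. World frame = base frame: x ahead of the robot, y to its left, z up, the work surface at z = 0. Lengths are in m, angles in rad, forces in N, time in s.
With the tool pointing down it reaches from about 0.425 to 0.95 m from the base axis. Payload 4.7 kg.
Tool frame: the origin (TCP) lies on the centre line of the jaws, within the pads' length; the fingertips stand robot.nose_length ahead of it and the grasp point (between the pads) lies 8 mm behind it (robot.nose_length is the distance from the TCP to the fingertips, in m); z points along the fingers, y is the line along which they close (so a half turn about z gives the same grasp; the last joint's range is limited). The gripper opens to 85 mm and grips with 20 to 120 N. Pads are 22 mm wide; open, the fingers measure 114 mm over their backs; the gripper's body (76 mm by 85 mm) begins 54 mm behind the grasp point. The pads swing forward as they close: fully open they stand 13 mm farther back than shut.
Start: joints at [-1.157, 0.469, -0.049, 1.532, 0.024, 1.141, -0.082], TCP at [0.289, 0.61, 0.242] pointing down, gripper open.
Joint ranges: [-2.59, 2.59], [-0.33, 1.99], [-1.39, 1.29], [0.1, 2.45], [-1.04, 4.18], [0.21, 1.99], [-2.66, 2.66]. Speed limits (rad/s): [2.57, 2.57, 3.14, 3.14, 3.14, 3.14, 3.14].

### API

Orientations are given as [roll, pitch, yaw] about the fixed x, y, z axes, in that order (R = Rz(yaw) Ry(pitch) Rx(roll)).
In Python, from plant import robot gives the robot as it stands. Calls block until the motion is done:
- robot.goto(position, orientation): joint-space move of the TCP to a pose.
- robot.move_straight(position, vel=0.15, attitude=None, contact_N=None): straight line of the TCP; attitude=None keeps the orientation; vel is the mean speed in m/s. With contact_N (N) it stops when the force on the tool has changed by that much, and returns True; else False.
- robot.move_joints(angles): joint-space move.
- robot.grip(opening, strength=None): opening from 0.0 (shut) to 1.0 (fully open); strength is the grip in N (None keeps the last); returns when the fingers have stopped.
- robot.sleep(seconds).
- robot.inverse_kinematics(position, orientation): joint angles nearest the present ones, or None.
- robot.sense(): the state.
- robot.grab_frame(name): name is "side" or "top"; returns a dict with "image" (420x560x3 uint8, red, green, blue), "range_z" (420x560 float32, m along the optical axis (not along the pixel's ray), 0 where there is no reading), "fx", "fy", "cx", "cy" (pixels), "R" (3x3) and "t" (3): a world point X has camera coordinates R X + t. Camera axes: x right, y down, z forward; pixel columns grow to the right and rows downward; lengths in m; the calibration is good to about 2 mm. A picture is of the moment at which its call begins.
A pose or a line that the arm cannot do raises robot.IKError and nothing moves.
- robot.close_job(): hands the job in; it is judged then, once.
The state is a dict: "t": time; "joint_pos": joint angles; "joint_velocities": joint speeds; "effort": joint torques, N m; "tcp_pos": TCP position; "tcp_rot": TCP orientation; "wrist_force": force on the tool from outside, world axes, zero at the start; "torque": the same for the moment, N m; "opening": opening from 0.0 (shut) to 1.0 (fully open); "gripper_force": force on a finger pad.
Only numpy, scipy, OpenCV 4.12 (cv2) and the standard library are available. Lean on these libraries where they do the work, as an engineer would, in place of code of your own. Each camera call takes 0.05 s, during which the arm holds its last target. There are 200 camera calls.

## Working session

There is one attempt and no reset: what is moved stays moved. The work goes in short steps, each a Python script; the robot and the scene stay as the last script left them, time stands still between calls to the robot, and variables do not carry over. Pictures are saved under pics/ and viewed, at most 10 in all, crops included, and the job is handed in when it is done.

```bash
mkdir -p pics; ls
python3 - <<'E'
from plant import robot
import cv2,numpy as np
for n in("top","side"):
    f=robot.grab_frame(n); cv2.imwrite(f"pics/{n}0.png",f["image"][:,:,::-1]); np.savez(f"{n}0.npz",**f)
    print(n,f["fx"],f["fy"],f["cx"],f["cy"],-f["R"].T@f["t"],f["R"].round(3).tolist())
s=robot.sense();print(s,robot.nose_length)
E
```

```text
pics
top 492.237749882596 492.237749882596 282.8032222250147 209.6755615883297 [ 0.32190284 -0.05298941  1.43697838] [[-0.004, -1.0, -0.003], [-0.993, 0.005, -0.116], [0.116, 0.002, -0.993]]
side 484.028672320489 484.028672320489 270.21987323352624 208.65639080280343 [-0.02285871 -0.91005418  0.79533681] [[0.855, -0.519, -0.006], [-0.299, -0.483, -0.823], [0.424, 0.705, -0.568]]
{'t': 0.1, 'joint_pos': array([-1.15686555,  0.4693814 , -0.04857995,  1.53358336,  0.0240847 ,
        1.14103206, -0.08230739]), 'joint_velocities': array([-0.00312149, -0.00220752,  0.00239857, -0.00057099,  0.00078872,
       -0.00019029,  0.00241157]), 'effort': array([ 8.32959049e-04, -5.11515820e+01, -4.67998115e-02, -2.38390535e+01,
        1.08058029e-02,  4.41709446e-03,  3.00972943e-05]), 'tcp_pos': array([0.28900639, 0.60942527, 0.24134864]), 'tcp_rot': array([-3.13977429e+00,  5.80590341e-05,  2.69876398e+00]), 'wrist_force': array([-0.84820546, -0.44518835, -1.02431927]), 'torque': array([ 0.02799329, -0.00454151,  0.02704815]), 'gripper_force': 0.0, 'opening': 1.0021611859374124} 0.011
```

View pics/top0.png

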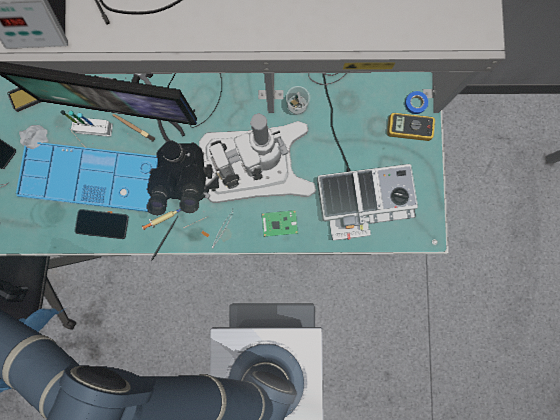

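View pics/side0.png

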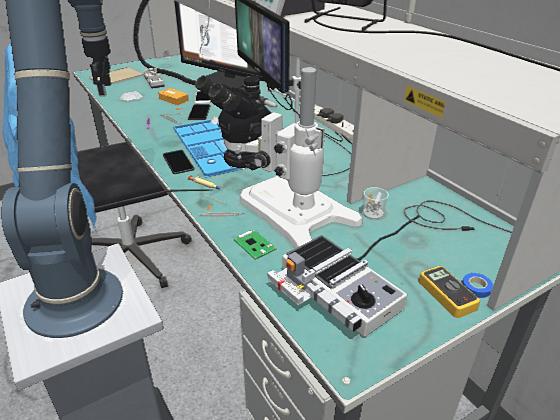

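The top view shows the preheater at about (365,192), with the dial at (400,196) and the arm and scale near (350,228). In the side view the dial is at (363,296) and the orange button at (290,265). I'll enlarge both.

Run:
```python
import cv2,numpy as np
a=cv2.imread("pics/top0.png")[155:245,310:425]; b=cv2.imread("pics/side0.png")[230:340,262:412]
a=cv2.resize(a,(783,612)[:2] if 0 else (690,540),interpolation=cv2.INTER_CUBIC); b=cv2.resize(b,(750,550),interpolation=cv2.INTER_CUBIC)
cv2.imwrite("pics/ta.png",a);cv2.imwrite("pics/sb.png",b)
```

```text
(no output)
```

View pics/ta.png

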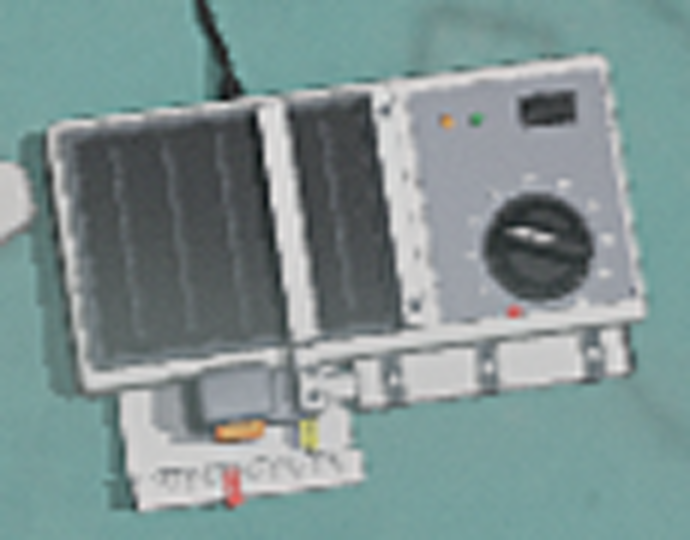

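View pics/sb.png

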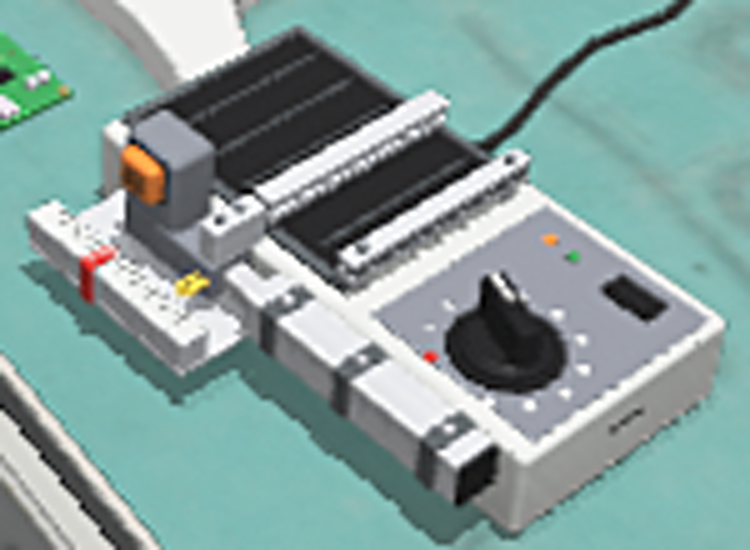

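The top crop (6x, offset 310,155) shows the dial centre near (540,247), the white line pointing left, the red dot at (512,312), the pointer at (308,433), the rider at (233,485) and the button at (240,430). The side crop (5x, offset 262,230) shows the same layout. Next I'll get metric positions.

```bash
cat > h.py <<'E'
import cv2,numpy as np
from scipy.optimize import least_squares
def load(n): return dict(np.load(n))
def cast(f,uv,z):
    R,t=f["R"],f["t"]; c=-R.T@t
    d=R.T@np.array([(uv[0]-f["cx"])/f["fx"],(uv[1]-f["cy"])/f["fy"],1.])
    return c+d*(z-c[2])/d[2]
def proj(f,X):
    q=f["R"]@np.asarray(X)+f["t"]; return np.array([f["cx"]+f["fx"]*q[0]/q[2],f["cy"]+f["fy"]*q[1]/q[2]])
def blob(f,lo,hi,box,smin=110,vmin=90):
    x0,y0,x1,y1=box
    hsv=cv2.cvtColor(f["image"],cv2.COLOR_RGB2HSV)[y0:y1,x0:x1].astype(int)
    h=hsv[...,0]; m=((h>=lo)&(h<=hi)) if lo<=hi else ((h>=lo)|(h<=hi))
    m&=(hsv[...,1]>smin)&(hsv[...,2]>vmin)
    v,u=np.nonzero(m); w=hsv[...,1][m].astype(float)
    return np.c_[u+x0,v+y0],w
E
python3 - <<'E'
from h import *
T=load("top0.npz");S=load("side0.npz")
def c(f,pts,s,off): return [(off[0]+(p[0]+.5)/s-.5,off[1]+(p[1]+.5)/s-.5) for p in pts]
ct=c(T,[(50,128),(607,60),(645,315),(85,390)],6,(310,155))
W=np.array([cast(T,p,.056)[:2] for p in ct]); M=np.array([(75,125),(75,-145),(-55,-145),(-55,125)])/1000
fn=lambda q:((M@np.array([[np.cos(q[2]),np.sin(q[2])],[-np.sin(q[2]),np.cos(q[2])]])+q[:2])-W).ravel()
r=least_squares(fn,[.5,-.3,0]);print("pose",r.x,(r.fun*1000).round(1))
yaw=r.x[2];Rz=np.array([[np.cos(yaw),-np.sin(yaw),0],[np.sin(yaw),np.cos(yaw),0],[0,0,1]])
o=np.array([*r.x[:2],0])
boxes={"T":(310,155,425,245),"S":(262,230,412,340)}
for nm,lo,hi,z in(("red",172,6,.047),("yellow",22,34,.047),("orange",7,20,.084)):
    for k,f in(("T",T),("S",S)):
        P,w=blob(f,lo,hi,boxes[k])
        n,lab=cv2.connectedComponents(cv2.inRange(np.zeros((1,1)),0,0)) if 0 else (0,0)
        m=np.zeros(f["image"].shape[:2],np.uint8); m[P[:,1],P[:,0]]=1
        n,lab,st,ce=cv2.connectedComponentsWithStats(m)
        for i in range(1,n):
            X=cast(f,ce[i],z); print(nm,k,st[i].tolist(),ce[i].round(2),X.round(4),"pre",(1000*Rz.T@(X-o)).round(1))
# dial centre: dark blob
for k,f,ctr in(("T",T,(400,196)),("S",S,(363,296))):
    g=f["image"].max(2); m=np.zeros_like(g); cv2.circle(m,ctr,15,1,-1); m=((g<75)&(m>0)).astype(np.uint8)
    n,lab,st,ce=cv2.connectedComponentsWithStats(m); i=1+st[1:,4].argmax()
    mm=cv2.minAreaRect(np.argwhere(lab==i)[:,::-1].astype(np.float32)); print("dial",k,st[i],ce[i],mm,cast(f,mm[0],.062))
E
```

```text
pose [ 0.52230192 -0.28115652  0.12196423] [ 2.1  2.2  3.4 -0.6 -3.4 -2.8 -2.   1.2]
red T [395, 206, 1, 2, 2] [395.  206.5] [ 0.4918 -0.3688  0.047 ] pre [-40.9 -83.3  47. ]
red T [348, 235, 2, 4, 6] [348.67 236.5 ] [ 0.4071 -0.2354  0.047 ] pre [-108.8   59.4   47. ]
red S [278, 280, 7, 10, 30] [279.87 284.23] [ 0.4002 -0.245   0.047 ] pre [-116.8   50.8   47. ]
red S [347, 300, 3, 3, 6] [347.83 300.83] [ 0.4964 -0.3638  0.047 ] pre [-35.8 -78.8  47. ]
yellow T [362, 228, 1, 1, 1] [362. 228.] [ 0.431  -0.2736  0.047 ] pre [-89.7  18.6  47. ]
yellow S [297, 284, 7, 5, 22] [299.73 286.36] [ 0.4339 -0.2737  0.047 ] pre [-86.9  18.2  47. ]
orange T [384, 174, 1, 2, 2] [384.  174.5] [ 0.5774 -0.3325  0.084 ] pre [ 48.4 -57.6  84. ]
orange T [346, 225, 8, 4, 18] [349.5  226.39] [ 0.4327 -0.2334  0.084 ] pre [-83.1  58.3  84. ]
orange S [274, 248, 1, 1, 1] [274. 248.] [ 0.4317 -0.169   0.084 ] pre [-76.2 122.4  84. ]
orange S [286, 259, 9, 12, 67] [290.55 264.21] [ 0.4333 -0.2364  0.084 ] pre [-82.9  55.3  84. ]
orange S [286, 266, 3, 2, 3] [287.   266.67] [ 0.4222 -0.2391  0.084 ] pre [-94.2  53.9  84. ]
orange S [371, 277, 2, 2, 4] [371.5 277.5] [ 0.5572 -0.3632  0.084 ] pre [ 24.7 -85.6  84. ]
dial T [391 188  17  16 140] [399.46428571 194.95      ] ((399.0, 195.5), (15.0, 16.0), 90.0) [ 0.52118628 -0.37759878  0.062     ]
dial S [351 285  24  24 351] [362.48148148 298.61538462] ((362.5817565917969, 299.293701171875), (23.473865509033203, 18.291322708129883), 37.5685920715332) [ 0.51503985 -0.38738134  0.062     ]
```

Run:
```python
from h import *
from plant import robot
T=load("top0.npz");S=load("side0.npz")
pts=[]
for f in(T,S):
    v,u=np.nonzero(f["range_z"]>0); z=f["range_z"][v,u].astype(float)
    pts.append(np.c_[((u-f["cx"])/f["fx"]*z,(v-f["cy"])/f["fy"]*z,z)].reshape(3,-1).T if 0 else (np.c_[(u-f["cx"])/f["fx"]*z,(v-f["cy"])/f["fy"]*z,z]-f["t"])@f["R"])
P=np.vstack(pts); r=np.hypot(P[:,0],P[:,1]); az=np.degrees(np.arctan2(P[:,1],P[:,0]))
for a in range(-50,60,10):
    print(a,[(round(P[k,2].max(),2) if k.any() else None) for k in[(az>=a)&(az<a+10)&(r>=q)&(r<q+.05)&(P[:,0]>.15) for q in np.arange(.3,.8,.05)]])
# dial details
yaw=.122
for k,f,c0 in(("T",T,(400,196)),("S",S,(363,290))):
    hsv=cv2.cvtColor(f["image"],cv2.COLOR_RGB2HSV); g=f["image"].min(2)
    print(k); print(g[c0[1]-13:c0[1]+18,c0[0]-14:c0[0]+15] if k=="T" else g[c0[1]-12:c0[1]+20,c0[0]-14:c0[0]+14])
s=robot.sense(); q=s["joint_pos"]
for r_ in(.43,.46,.5):
  for z in(.25,.35,.45):
    a=np.arctan2(.61,.289); print(r_,z,robot.inverse_kinematics([r_*np.cos(a),r_*np.sin(a),z],s["tcp_rot"]))
```

```text
-50 [np.float64(-0.73), np.float64(-0.73), np.float64(-0.72), np.float64(0.01), np.float64(0.01), np.float64(0.06), np.float64(0.06), np.float64(0.06), np.float64(0.01), np.float64(0.01)]
-40 [np.float64(-0.73), np.float64(-0.73), np.float64(0.01), np.float64(0.05), np.float64(0.09), np.float64(0.08), np.float64(0.09), np.float64(0.09), np.float64(0.07), np.float64(0.01)]
-30 [np.float64(-0.73), np.float64(0.01), np.float64(0.05), np.float64(0.11), np.float64(0.11), np.float64(0.08), np.float64(0.09), np.float64(0.08), np.float64(0.01), np.float64(0.04)]
-20 [np.float64(-0.73), np.float64(0.01), np.float64(0.01), np.float64(0.06), np.float64(0.07), np.float64(0.07), np.float64(0.07), np.float64(0.01), np.float64(0.01), np.float64(0.44)]
-10 [np.float64(-0.73), np.float64(0.01), np.float64(0.02), np.float64(0.02), np.float64(0.04), np.float64(0.3), np.float64(0.43), np.float64(0.28), np.float64(0.04), np.float64(0.44)]
0 [np.float64(-0.73), np.float64(0.01), np.float64(0.02), np.float64(0.02), np.float64(0.23), np.float64(0.28), np.float64(0.43), np.float64(0.26), np.float64(0.05), np
[... 8637 characters left out ...]
3 0.45 [-1.15284046 -0.06160645 -0.06859929  1.73074043 -0.00435218  1.47413092
 -0.09291461]
0.46 0.25 [-1.14900001  0.11242593 -0.0771537   2.00688349  0.00998066  1.02445242
 -0.10290227]
0.46 0.35 [-1.15030919  0.03119021 -0.0716003   1.85910577  0.00222977  1.25319308
 -0.09460748]
0.46 0.45 [-1.15402887e+00 -7.36293159e-03 -6.53586480e-02  1.67873197e+00
 -5.91951900e-04  1.47202399e+00 -9.13588084e-02]
0.5 0.25 [-1.14986166  0.17935064 -0.07173129  1.92646997  0.01471448  1.03808693
 -0.09997516]
0.5 0.35 [-1.15159784  0.10186239 -0.06687713  1.78256035  0.00702795  1.25921951
 -0.09232852]
0.5 0.45 [-1.15586468  0.0644864  -0.0608456   1.60442472  0.0038332   1.47461761
 -0.08899166]
```

Run:
```python
from h import *
T=load("top0.npz");S=load("side0.npz")
o=np.array([.5223,-.2812]);
for k,f,c0 in(("T",T,np.array([399.3,196.3])),("S",S,np.array([362.5,299.]))):
    im=f["image"].astype(int); g=im.min(2); red=(im[...,0]-im[...,1]>60).astype(np.uint8)
    bg=cv2.medianBlur(g.astype(np.uint8),9).astype(int)
    m=((g-bg>12)|(red>0)).astype(np.uint8)
    n,lab,st,ce=cv2.connectedComponentsWithStats(m,connectivity=8)
    c=cast(f,c0,.056)[:2]; Q=[]
    for i in range(1,n):
        v,u=np.nonzero(lab==i)
        if st[i,4]>14: continue
        w=(g-bg).clip(1)[v,u] if not red[v,u].any() else np.ones(len(u))
        X=cast(f,(np.average(u,weights=w),np.average(v,weights=w)),.056)[:2]; d=np.hypot(*(X-c))
        if .021<d<.037: Q.append((*X,d*1000,red[v,u].any(),st[i,4]))
    Q=np.array(Q); 
    r=least_squares(lambda p:np.hypot(*(Q[:,:2]-p[:2]).T)-p[2],[*c,.028],loss="soft_l1",f_scale=.001)
    print(k,r.x); 
    for q in Q: print(np.round([*q[:2],np.degrees(np.arctan2(q[1]-r.x[1],q[0]-r.x[0])),np.hypot(*(q[:2]-r.x[:2]))*1000,q[3],q[4]],3))
    L={"T":[(394.3,192.8),(401.8,194.4)],"S":[(360.6,283.6),(364.8,290)]}[k]
    A,B=[cast(f,p,.083)[:2] for p in L]; d=A-B if k=="T" else A-B
    print("line",A,B,np.degrees(np.arctan2(d[1],d[0])),np.hypot(*d))
```

```text
T [ 0.52053707 -0.38030693  0.03266023]
[ 0.554 -0.376  6.521 34.183  0.     4.   ]
[  0.551  -0.393 -21.756  33.012   0.      4.   ]
[ 0.546 -0.361 36.803 31.51   0.     3.   ]
[ 0.546 -0.368 24.574 28.522  0.     1.   ]
[  0.541  -0.406 -51.16   33.098   0.      3.   ]
[ 0.534 -0.349 65.993 33.912  0.     3.   ]
[  0.525  -0.413 -82.157  32.503   0.      6.   ]
[ 0.518 -0.349 94.769 31.586  0.     2.   ]
[   0.509   -0.41  -111.628   32.105    0.       4.   ]
[  0.501  -0.353 125.82   33.792   0.      1.   ]
line [ 0.52578336 -0.35983099] [ 0.52119113 -0.38051069] 77.47980463193232 0.0211834580369955
S [ 0.52106098 -0.38429218  0.03099968]
[ 0.525 -0.356 82.289 29.008  0.     9.   ]
[ 0.547 -0.363 39.575 33.802  0.     3.   ]
[ 0.515 -0.35  99.767 34.322  0.     6.   ]
[ 0.545 -0.372 26.29  27.022  0.     4.   ]
[ 0.552 -0.379  9.553 31.059  0.     7.   ]
[  0.5    -0.357 126.63   34.603   0.      2.   ]
[  0.55   -0.396 -21.092  31.306   0.      8.   ]
[  0.495  -0.374 158.471  27.487   0.      1.   ]
[  0.541  -0.401 -38.801  25.882   0.      2.   ]
[  0.539  -0.409 -53.792  31.086   0.      6.   ]
[   0.492   -0.389 -171.492   29.695    0.       1.   ]
[  0.524  -0.416 -84.656  31.607   0.      7.   ]
[   0.507   -0.413 -116.243   32.246    0.       9.   ]
line [ 0.52598938 -0.36471099] [ 0.52099818 -0.38409239] 75.55868170065862 0.02001376499202874
```

Dial axis ≈ (0.5207, -0.382), bar pointing at 76.5°, and off at ≈ 157° (yaw ≈ 0.117). I'll swing clear over the microscope, then grip the dial.

Run:
```python
from plant import robot
import numpy as np
K=np.array([.5207,-.3822]); yaw=np.radians(76.5); dn=lambda y:[np.pi,0,y]
s=robot.sense(); a=np.arctan2(.61,.289)
q=robot.inverse_kinematics([.43*np.cos(a),.43*np.sin(a),.46],s["tcp_rot"])
robot.move_joints(q); q=np.array(q); q[0]=.6; q[6]=-.47; robot.move_joints(q)
robot.goto([*K,.14],dn(yaw)); robot.grip(.55,25)
s=robot.sense(); print(s["t"],s["tcp_pos"],s["tcp_rot"],s["joint_pos"].round(3),s["wrist_force"])
print(robot.move_straight([*K,.0765],vel=.08,contact_N=6))
s=robot.sense();print(s["t"],s["tcp_pos"],s["wrist_force"]); w0=s["wrist_force"]
robot.grip(0,25); s=robot.sense();print(s["t"],s["opening"],s["gripper_force"],s["wrist_force"]-w0,s["torque"],s["tcp_pos"])
import cv2
f=robot.grab_frame("side"); cv2.imwrite("pics/g1.png",cv2.resize(f["image"][190:350,230:430,::-1],(750,600),interpolation=cv2.INTER_CUBIC))
```

```text
5.5917 [ 0.52071097 -0.38222055  0.14026984] [3.14124696e+00 1.19322469e-04 1.33512989e+00] [ 0.577  0.518 -0.013  1.707  0.008  0.917  0.325] [0.35649722 0.38605188 0.82739645]
False
6.5333 [ 0.52112767 -0.3824581   0.07698433] [-0.41578943  0.34827064 -0.02704355]
6.9333 0.1336095731266756 27.09870010614395 [-1.06260716 -0.12159391  4.18296028] [ 0.23600059  0.35262637 -0.02071256] [ 0.52057775 -0.38224978  0.07713857]
```

View pics/g1.png

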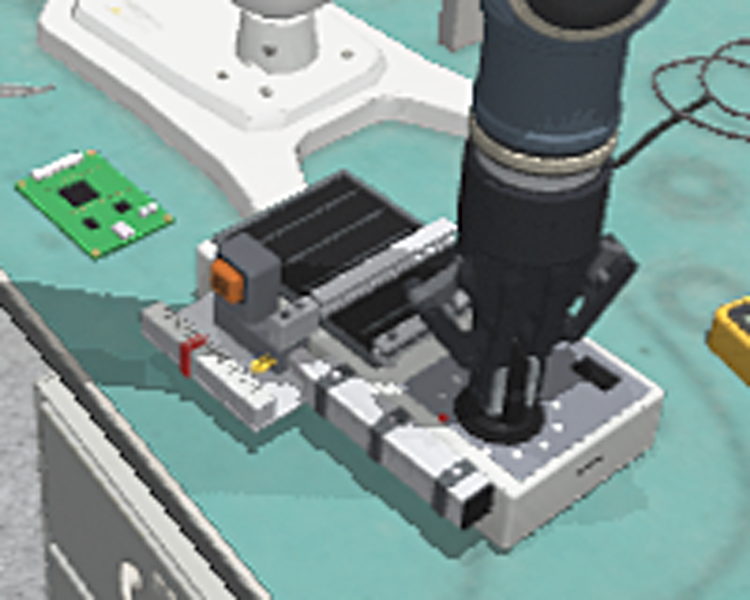

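The picture shows the fingers closed on the dial bar at about (515,400), and the opening of 11.4 mm matches the 12 mm bar. Now I'll turn it anticlockwise to the stop.

Run:
```python
from plant import robot
import numpy as np
s=robot.sense(); q=s["joint_pos"].copy(); p=s["tcp_pos"]; y0=s["tcp_rot"][2]
qi=np.array(robot.inverse_kinematics(list(p),[np.pi,0,y0+1.0])); sg=np.sign(qi[6]-q[6]); print((qi-q).round(3))
def turn(d):
    qq=q.copy(); qq[6]+=sg*d; robot.move_joints(qq); s=robot.sense()
    print(d,round(s["t"],2),(s["tcp_rot"][2]-y0).round(3),s["torque"].round(2),s["effort"][6].round(2),s["wrist_force"].round(1),s["opening"].round(3)); return s
turn(.4);s=turn(1.1);b=s["effort"][6]
for d in np.arange(1.2,2.2,.06):
    s=turn(d)
    if abs(s["effort"][6]-b)>.5: break
```

```text
[ 0.183  0.018 -0.258 -0.012  0.2    0.023  0.833]Traceback (most recent call last):
  File "<stdin>", line 8, in <module>
  File "<stdin>", line 7, in turn
AttributeError: 'float' object has no attribute 'round'
```

Run:
```python
from plant import robot
import numpy as np
s=robot.sense(); q=s["joint_pos"].copy(); y0=s["tcp_rot"][2]; print(s["tcp_pos"],y0-np.radians(76.5))
def turn(d):
    qq=q.copy(); qq[6]+=d; robot.move_joints(qq); s=robot.sense()
    print(round(d,2),round(s["t"],2),round(float(s["tcp_rot"][2])-1.335,3),s["torque"].round(2),round(float(s["effort"][6]),2),s["wrist_force"].round(1),round(s["opening"],3)); return s
s=turn(.7);b=s["effort"][6]
for d in np.arange(.82,1.7,.07):
    s=turn(d)
    if abs(s["effort"][6]-b)>.5: break
```

```text
[ 0.52131772 -0.382251    0.07719426] 0.39777784070432154
0.7 8.16 1.096 [ 0.3  -0.82  0.02] 0.0 [ 4.   1.2 -1.1] 0.131
0.82 8.41 1.215 [ 0.47 -1.06 -0.  ] 0.07 [ 5.6  2.3 -0.9] 0.135
0.89 8.66 1.285 [ 0.52 -1.04  0.07] 0.02 [ 5.1  2.7 -1.5] 0.136
0.96 8.91 1.355 [ 0.48 -1.04  0.  ] 0.02 [ 5.6  2.8 -0.5] 0.13
1.03 9.16 1.423 [ 0.58 -1.1  -0.33] 0.38 [ 5.9  2.8 -0.8] 0.134
1.1 9.41 1.489 [ 0.71 -1.13 -1.16] 1.17 [ 5.4  3.4 -0.8] 0.134
```

The stop is felt at about 1.41 rad of turn, as expected. I'll ease off, release, lift and check with both cameras, and re-measure the grip while the view is clear.

Run:
```python
from plant import robot
from h import *
s=robot.sense(); q=s["joint_pos"].copy(); q[6]-=.05; robot.move_joints(q)
robot.grip(.5); p=robot.sense()["tcp_pos"]; robot.move_straight([p[0],p[1],.17],vel=.2)
robot.goto([.36,-.32,.2],[np.pi,0,np.radians(97)])
fr={}
for n in("top","side"):
    f=fr[n]=robot.grab_frame(n); np.savez(f"{n}1.npz",**f)
s=robot.sense();print(s["t"],s["joint_pos"].round(2))
a=cv2.resize(fr["top"]["image"][180:245,325:420,::-1],None,fx=4,fy=4,interpolation=cv2.INTER_CUBIC)
b=cv2.resize(fr["side"]["image"][240:330,270:385,::-1],None,fx=6,fy=6,interpolation=cv2.INTER_CUBIC)[:, :]
cv2.imwrite("pics/t1.png",a); cv2.imwrite("pics/s1.png",b); print(a.shape,b.shape)
for k,uv in(("side",(296,257)),):
    print(cast(fr[k],uv,.099))
```

```text
11.6833 [ 0.43  0.2   0.23  2.04 -0.06  0.91  0.82]
(260, 380, 3) (540, 690, 3)
[ 0.44713029 -0.23679033  0.099     ]
```

View pics/s1.png

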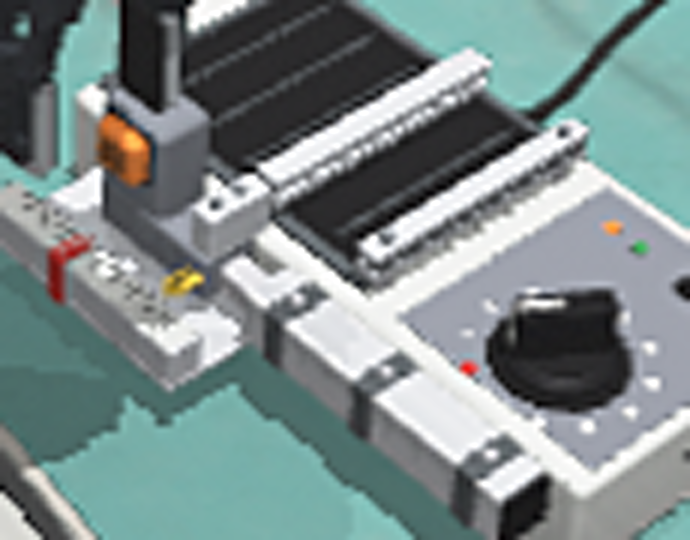

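View pics/t1.png

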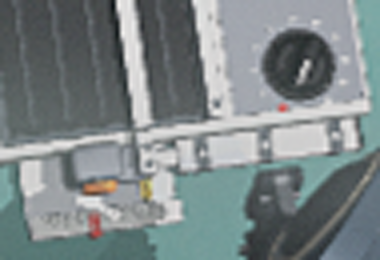

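The side crop (6x, offset 270,240) shows the dial's line now at (525..560,300) and the red dot at (468,368). The top crop shows the line at (308,62)→(299,80) heading for the dot at (283,107). The pointer is at (183,280) and the rider at (70,255). I'll check the dial angle numerically and fix the grip position.

Run:
```python
from h import *
T=load("top1.npz");S=load("side1.npz"); c=np.array([.5207,-.3822])
for k,f,box in(("T",T,(393,190,407,202)),("S",S,(354,286,368,294))):
    x0,y0,x1,y1=box; g=f["image"].min(2)[y0:y1,x0:x1].astype(float)
    v,u=np.nonzero(g>(95 if k=="T" else 110)); w=g[v,u]
    X=np.array([cast(f,(a+x0,b+y0),.083)[:2] for a,b in zip(u,v)]); m=np.average(X,axis=0,weights=w)
    e=np.linalg.eigh(np.cov(X.T,aweights=w))[1][:,1]; print(k,len(u),m,"pca",np.degrees(np.arctan2(e[1],e[0]))%180,"from centre",np.degrees(np.arctan2(*(m-c)[::-1])))
    print(f["image"].min(2)[y0:y1,x0:x1])
# pointer/rider/button blobs in the clear first frames + these; pre frame
yaw=.117;R2=np.array([[np.cos(yaw),np.sin(yaw)],[-np.sin(yaw),np.cos(yaw)]]);o=np.array([.5223,-.2812])
for k in("top0","side0","side1"):
    f=load(k+".npz"); im=f["image"].astype(int); hsv=cv2.cvtColor(f["image"],cv2.COLOR_RGB2HSV).astype(int)
    x0,y0,x1,y1=(335,215,372,242) if k[0]=="t" else (268,252,310,295)
    H=hsv[y0:y1,x0:x1]
    for nm,m,z in(("red",((H[...,0]>170)|(H[...,0]<5))&(H[...,1]>70),.048),("yel",(abs(H[...,0]-28)<6)&(H[...,1]>60),.047),("org",(abs(H[...,0]-12)<6)&(H[...,1]>110),.084)):
        n,lab,st,ce=cv2.connectedComponentsWithStats(m.astype(np.uint8),connectivity=8); i=1+st[1:,4].argmax()
        v,u=np.nonzero(lab==i)
        P=np.array([R2@(cast(f,(a+x0,b+y0),z)[:2]-o)*1000 for a,b in zip(u,v)])
        print(k,nm,len(u),"mean",P.mean(0).round(1),"min",P.min(0).round(1),"max",P.max(0).round(1))
        if nm!="org": print([(int(a+x0),int(b+y0),*p.round(0).astype(int).tolist(),int(H[b,a,1])) for a,b,p in zip(u,v,P)])
```

```text
T 15 [ 0.51325297 -0.37827884] pca 149.54179826264908 from centre 152.23143739450964
[[ 77  67  55  46  49  50  52  47  45  53  67  66  54 118]
 [ 53  51  48  62  74  59  50  41  47  58  67  66  55  66]
 [ 56  45  63  72  78  62  49  45  61  68  70  60  47  63]
 [ 56  49  68  79  61  53  45  49  60  73  71  56  48  55]
 [ 56  61  80  70  54  53  43  52  61  69  62  59  67  55]
 [ 51  72  79  63  58  50  40  55 190 139  51  67  79  58]
 [ 54  71  85  67  54  48  45  92 198 138  59  71  86  60]
 [ 53  70  69  61  56  46  53 187 165  91  68  75  79  55]
 [ 63  59  60  60  51  43  62 193 140  49  70  83  71  57]
 [ 60  55  62  61  50  65 105 165 113  58  78  80  64  64]
 [ 74  66  53  56  55  50 140 141  88  80  78  68  56  69]
 [ 81  67  57  55  62  73  87  73  62  61  61  63  71 101]]
S 62 [ 0.51493004 -0.37388259] pca 169.12407557189488 from centre 124.74985787006703
[[160 161 160 160 159 159 161 160 160 161 161 162 162 162]
 [160 160 160 157 155 157 160 161 163 166 168 170 170 172]
 [161 164 163 190 247 231 164 169 161 134 131 108 112 108]
 [163 149  89 106 134  80  51  42  63  89  4
[... 4117 characters left out ...]
] min [-95.   12.2] max [-78.4  22.4]
[(301, 284, -80, 22, 97), (299, 285, -85, 22, 146), (300, 285, -84, 21, 172), (301, 285, -82, 19, 153), (302, 285, -80, 18, 137), (303, 285, -78, 17, 62), (297, 286, -91, 22, 83), (298, 286, -89, 21, 172), (299, 286, -87, 20, 154), (300, 286, -86, 18, 168), (301, 286, -84, 17, 173), (302, 286, -82, 16, 154), (297, 287, -93, 20, 115), (298, 287, -91, 19, 187), (299, 287, -90, 17, 170), (300, 287, -88, 16, 177), (301, 287, -86, 15, 174), (302, 287, -84, 13, 151), (297, 288, -95, 18, 124), (298, 288, -93, 16, 200), (299, 288, -92, 15, 191), (300, 288, -90, 14, 169), (301, 288, -88, 12, 96)]
side1 org 75 mean [-84.7  54.6] min [-95.2  36.9] max [-73.6  73.4]
```

Run:
```python
from h import *
T=load("top0.npz");S=load("side0.npz")
A,B=[cast(S,p,.083)[:2] for p in((356.6,290.4),(363,290.2))]; print("line S",np.degrees(np.arctan2(*(A-B)[::-1])),np.hypot(*(A-B)))
yaw=.117;R2=np.array([[np.cos(yaw),np.sin(yaw)],[-np.sin(yaw),np.cos(yaw)]]);o=np.array([.5223,-.2812])
pre=lambda f,uv,z:(R2@(cast(f,uv,z)[:2]-o)*1000).round(1)
print("Ttop",pre(T,(350.4,220.2),.099))
for n,p in(("L",(128,125)),("B",(165,108)),("R",(215,145)),("F",(178,165))): print(n,pre(S,(262+p[0]/5-.4,230+p[1]/5-.4),.099))
print(T["image"][214:230,340:366].max(2)); 
print("rows->x",[(r,pre(T,(350,r),.099)[0]) for r in range(214,230,2)], "cols->y",[(c,pre(T,(c,220),.099)[1]) for c in range(340,362,3)])
print(S["image"][250:276,284:310].max(2))
```

```text
line S 150.91137376675897 0.013374340609526116
Ttop [-67.9  55.3]
L [-79.5  71.3]
B [-58.9  70.1]
R [-58.2  37. ]
F [-79.6  37. ]
[[129 119 118 117 123 157 197 208 208 210 210 211 212 209 212 213 180 148
  108 189 208 209 208 191 186 180]
 [204 203 205 207 210 212 196 184 162 154 138 134 125 135 168 196 165 140
  107 171 205 182 176 138 125 136]
 [213 213 212 174 129 126 120 127 129 138 133 136 137 144 148 135 129 120
  104 141 152 132 134 171 200 171]
 [161 152 132 124 128 134 141 147 151 154 159 161 163 164 152 125 155 138
  107 118 190 160 152 188 153 143]
 [104 100  94 125 153 158 159 161 159 161 161 164 166 166 153 137 163 144
  114 105 195 203 199 199 194 198]
 [111  93  92 131 156 163 161 161 160 163 164 163 166 167 155 144 164 141
  111  94 194 212 188 197 203 203]
 [111  92  93 126 158 161 162 163 165 167 167 165 167 167 163 144 164 143
  117  95 195 169 129 167 171 194]
 [117  94  90 121 160 166 166 166 167 170 168 166 166 171 171 144 166 141
  120  98 190 161 127 189 168 173]
 [127  93  91 115 156 170 170 170 168 168 170 170 171 175 175 151 166 172
  141  99 175 204 207 20
[... 3335 characters left out ...]
95  95  96
   94  99 159 198  61 108 113 104]
 [246 248 243  72  81  80  88 129 152  96  47  66 100 101  96  97  96  95
   90  92 191 255 250  68 144 210]
 [240 245 245  60  79  86  80  78  83  81  82  88  97  98  96  95  95  95
   87  86 176 252 230 240 178 111]
 [240 246 245  60  77  82  83  80  81  82  85  88  98  98  95  95  93  91
   81  92 185 247 230 252 240 175]
 [243 252 252  62  77  79  81  84  80  79  83  87  97  97  95  92  89  81
   99 184 226 124 139 220 249 249]
 [234 180 172  64  77  78  78  78  80  85  80  85  96  96  91  87  96 142
  215 255 239  72 126 227 253 239]
 [234 153 149  65  75  78  79  79  83  99 104  82  91  90  88 103 133 167
  152 226 255 252 253 243 175 141]]
```

The dial angle read from pixels is ambiguous, between 150° and 160° against 157° for off. I'll regrip it quickly at the off angle and press against the stop again to make sure.

Run:
```python
from plant import robot
from h import *
K=[.5210,-.3822]; y=np.radians(76.5)+1.40
def show(m):
    s=robot.sense(); print(m,round(s["t"],2),s["tcp_pos"].round(4),round(float(s["tcp_rot"][2])-1.335,3),s["torque"].round(2),round(float(s["effort"][6]),2),s["wrist_force"].round(1),round(s["opening"],3)); return s
robot.goto([*K,.14],[np.pi,0,y]); print(robot.move_straight([*K,.0765],vel=.1,contact_N=6)); show("down")
robot.grip(0,25); s=show("grip"); q=s["joint_pos"].copy(); b=s["effort"][6]
for d in(.04,.08,.12,.16,.2):
    qq=q.copy(); qq[6]+=d; robot.move_joints(qq); s=show(d)
    if s["effort"][6]-b>.8: break
qq[6]-=.03; robot.move_joints(qq); robot.grip(.5); show("rel")
robot.move_straight([*K,.15],vel=.2)
robot.goto([.36,-.32,.2],[np.pi,0,np.radians(97)])
for n in("top","side"): np.savez(f"{n}2.npz",**robot.grab_frame(n))
T=load("top2.npz");S=load("side2.npz")
print(T["image"].min(2)[190:203,393:408]);print(S["image"].min(2)[285:295,352:370])
```

```text
False
down 13.37 [ 0.5213 -0.3825  0.077 ] 1.4 [ 0.    0.02 -0.05] -0.0 [ 0.2  0.4 -0. ] 0.502
grip 13.74 [ 0.5222 -0.381   0.0775] 1.401 [ 0.9  -0.09 -0.03] 0.04 [0.4 4.7 5.2] 0.131
0.04 13.99 [ 0.5222 -0.381   0.0775] 1.438 [ 0.36 -0.08 -0.53] 0.58 [-0.7  2.   1.2] 0.134
0.08 14.24 [ 0.5222 -0.381   0.0776] 1.478 [ 0.52 -0.17 -1.04] 1.03 [0.1 2.7 1.4] 0.132
rel 14.9 [ 0.5219 -0.3814  0.0774] 1.452 [ 0.02  0.03 -0.  ] 0.0 [0.4 0.2 0.5] 0.504
[[ 79  64  56  46  49  50  55  41  48  52  66  62  57 112 158]
 [ 58  49  45  60  71  59  50  44  48  63  70  65  53  70 126]
 [ 54  48  63  72  82  62  43  43  57  70  69  60  47  61 108]
 [ 53  48  71  80  69  52  49  46  67  72  69  57  48  57  67]
 [ 56  62  77  64  53  50  48  48  61  70  66  59  67  53  63]
 [ 47  72  80  60  60  54  44  56 190 138  51  67  82  60  61]
 [ 50  76  82  66  55  47  43  97 198 142  54  71  81  61  56]
 [ 49  71  68  58  52  50  54 186 164  90  69  78  78  56  67]
 [ 61  60  63  63  52  51  63 194 141  48  72  85  68  51  67]
 [ 61  52  65  58  53  66 104 167 116  55  82  80  63  60  66]
 [ 81  64  57  58  54  
[... 217 characters left out ...]
159 160 160 161 160 160]
 [160 160 159 160 160 159 159 160 160 160 161 160 162 161 162 162 162 163]
 [160 160 160 160 160 157 155 156 159 162 164 166 168 170 171 172 173 175]
 [160 161 162 163 163 191 246 231 164 169 161 134 132 108 112 108  84  70]
 [158 160 164 149  88 107 134  81  53  42  65  88  43  42  45  46  36  30]
 [147 160 155 125 130 201 251 255 255 255 222 207  89  32  37  39  41  42]
 [226 162 159 120 117 152 115 117 141 119  95  92  50  42  46  47  48  48]
 [177 163 134  98  43  62  35  31  31  32  34  37  40  41  39  37  36  32]
 [153  78  61  67  12  30  34  32  30  28  29  29  29  27  28  27  29  27]
 [127  27  45  75  15  27  29  29  27  26  29  27  27  28  29  29  26  29]]
```

The image is unchanged and torque resisted at once, so the dial was already on its stop. Now the clamp grip, at ≈ (-68, 57.5) mm in the preheater frame.

```bash
cat >> h.py <<'E'
YAW=.117; O=np.array([.5223,-.2812])
RP=np.array([[np.cos(YAW),-np.sin(YAW)],[np.sin(YAW),np.cos(YAW)]])
def W(x,y): return O+RP@np.array([x,y])
def PF(w): return RP.T@np.asarray(w)[:2]
E
python3 - <<'E'
from plant import robot
from h import *
A=[np.pi,0,np.pi/2+YAW]
def show(m):
    s=robot.sense(); print(m,round(s["t"],2),(RP.T@(s["tcp_pos"][:2]-O)*1000).round(2),s["tcp_pos"][2].round(4),"F",PF(s["wrist_force"]).round(1),s["wrist_force"][2].round(1),"op",round(s["opening"]*85,1),round(s["gripper_force"],1)); return s
p=W(-.069,.0575)
robot.goto([*p,.15],A); robot.grip(.75,40); show("above")
print(robot.move_straight([*p,.0765],vel=.1,contact_N=6)); show("down")
robot.grip(0,40); show("grip")
f=robot.grab_frame("side"); cv2.imwrite("pics/c1.png",cv2.resize(f["image"][200:320,230:380,::-1],(750,600),interpolation=cv2.INTER_CUBIC))
E
```

```text
above 17.37 [-69.43  56.66] 0.1504 F [-0.5 -0.5] 0.1 op 63.8 0.0
False
down 18.25 [-68.65  57.2 ] 0.0769 F [-0.3 -0.2] -0.2 op 64.0 0.0
grip 18.67 [-67.96  55.78] 0.0775 F [ 2. -5.] 2.5 op 27.1 44.0
```

View pics/c1.png

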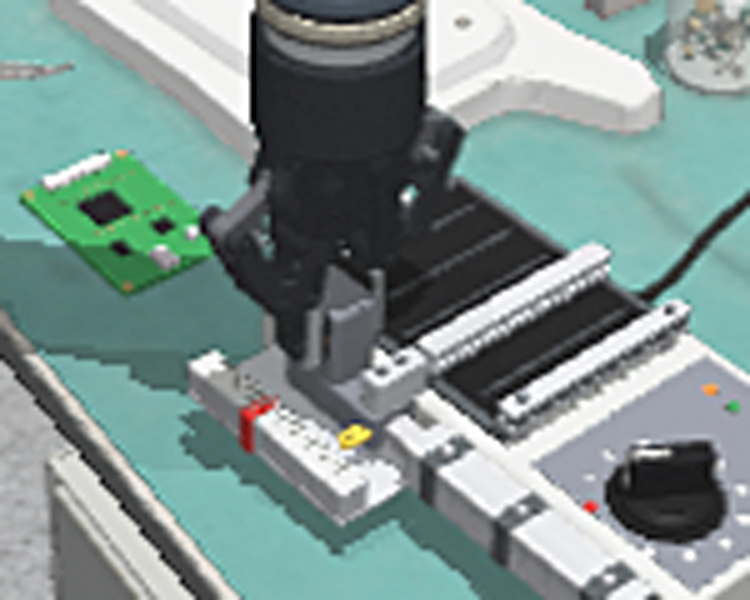

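The picture shows the grip pinched with the button under the front finger at (310,335). The opening of 27 mm means the button is in, and the 5 N return spring is felt, so the arm is free. Now I'll pull most of the way, then measure pointer against rider.

```bash
cat >> h.py <<'E'
def meas(frames):
    """pointer/rider y in the preheater frame near their tips, from each view"""
    out={}
    for k,f in frames.items():
        hsv=cv2.cvtColor(f["image"],cv2.COLOR_RGB2HSV).astype(int); uv=proj(f,[*W(-.095,.045),.047]).round().astype(int)
        x0,y0=uv-24; H=hsv[y0:y0+48,x0:x0+48]
        for nm,m,z in(("red",((H[...,0]>170)|(H[...,0]<6))&(H[...,1]>60)&(H[...,2]>70),.048),("yel",(abs(H[...,0]-28)<6)&(H[...,1]>60)&(H[...,2]>90),.047)):
            n,lab,st,ce=cv2.connectedComponentsWithStats(m.astype(np.uint8),connectivity=8)
            if n<2: out[k,nm]=None; continue
            v,u=np.nonzero(lab==1+st[1:,4].argmax()); w=H[v,u,1].astype(float)
            P=np.array([RP.T@(cast(f,(a+x0,b+y0),z)[:2]-O)*1000 for a,b in zip(u,v)])
            if nm=="red": 
                kk=P[:,0]>-109; P,w=P[kk],w[kk]
            out[k,nm]=(np.average(P,axis=0,weights=w).round(1).tolist(),len(w)) if len(w) else None
    return out
E
python3 - <<'E'
from plant import robot
from h import *
def show(m):
    s=robot.sense(); print(m,round(s["t"],2),(RP.T@(s["tcp_pos"][:2]-O)*1000).round(2),s["tcp_pos"][2].round(4),"F",PF(s["wrist_force"]).round(1),s["wrist_force"][2].round(1),"op",round(s["opening"]*85,1),round(s["gripper_force"],1)); return s
print(meas({"top":load("top0.npz"),"side":load("side0.npz")}))
s=show("0"); print(meas({n:robot.grab_frame(n) for n in("top","side")}))
t=s["tcp_pos"]; d=RP@np.array([0,.036])
robot.move_straight([t[0]+d[0],t[1]+d[1],t[2]],vel=.03); robot.sleep(.3); show("1")
fr={n:robot.grab_frame(n) for n in("top","side")}; print(meas(fr))
for n in fr: np.savez(f"{n}3.npz",**fr[n])
f=fr["side"]; b=f["image"][268:303,262:312,::-1]; f=fr["top"]; a=f["image"][212:247,330:380,::-1]
cv2.imwrite("pics/p1.png",np.hstack([cv2.resize(x,None,fx=8,fy=8,interpolation=cv2.INTER_CUBIC) for x in(a,b)]))
E
```

```text
{('top', 'red'): ([-104.0, 59.4], 9), ('top', 'yel'): ([-86.3, 20.5], 14), ('side', 'red'): ([-104.8, 55.7], 11), ('side', 'yel'): ([-87.3, 17.8], 21)}
0 18.72 [-68.    55.81] 0.0774 F [ 1.9 -4.5] 3.7 op 27.5 44.0
{('top', 'red'): None, ('top', 'yel'): None, ('side', 'red'): ([-104.9, 55.8], 11), ('side', 'yel'): ([-87.3, 15.7], 23)}
1 20.41 [-68.24  90.8 ] 0.0775 F [ 0.  -4.7] 0.7 op 27.2 42.7
{('top', 'red'): None, ('top', 'yel'): None, ('side', 'red'): ([-105.2, 55.7], 10), ('side', 'yel'): ([-87.6, 51.1], 19)}
```

View pics/p1.png

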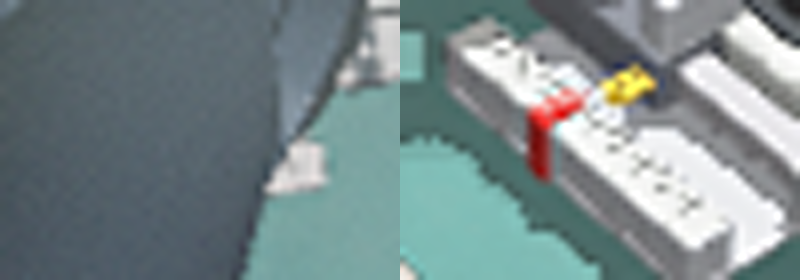

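The top view is blocked by the wrist. In the side crop the rider tip is at (578,101) and the pointer at (607,93)-(650,80), still about 5 mm short. I'll move 4.8 mm and look closely.

Run:
```python
from plant import robot
from h import *
def show(m):
    s=robot.sense(); print(m,round(s["t"],2),(RP.T@(s["tcp_pos"][:2]-O)*1000).round(2),s["tcp_pos"][2].round(4),"F",PF(s["wrist_force"]).round(1),s["wrist_force"][2].round(1),"op",round(s["opening"]*85,1),round(s["gripper_force"],1)); return s
s=show("1"); t=s["tcp_pos"]
# command = target tracks with constant ~1 mm spring lag: correct on the measured TCP
want=(RP.T@(t[:2]-O))+[0,.0048]; cmd=want.copy()
for i in range(2):
    robot.move_straight([*(O+RP@cmd),t[2]],vel=.02); robot.sleep(.3); s=show("2"); cmd[1]+=want[1]-(RP.T@(s["tcp_pos"][:2]-O))[1]
f=robot.grab_frame("side"); np.savez("side4.npz",**f); print(meas({"side":f}))
u0,v0=272,270; b=cv2.resize(f["image"][v0:v0+25,u0:u0+33,::-1],None,fx=24,fy=24,interpolation=cv2.INTER_NEAREST)
for y in(50,55,60): # pre-x lines at tip height, for reference
    a,c=[tuple(((proj(f,[*W(x/1000,y/1000),.0475])-[u0,v0]+.5)*24).round().astype(int).tolist()) for x in(-112,-80)]; cv2.line(b,a,c,(255,0,255),1)
cv2.imwrite("pics/p2.png",b)
```

```text
1 20.51 [-68.24  90.81] 0.0775 F [ 0.8 -4.7] -0.0 op 26.9 42.7
2 21.15 [-68.31  94.99] 0.0775 F [ 0.6 -4.7] -0.8 op 27.1 42.8
2 21.7 [-68.29  95.56] 0.0775 F [ 0.9 -4.7] -2.0 op 27.1 42.8
{('side', 'red'): ([-105.2, 55.7], 10), ('side', 'yel'): ([-87.5, 55.4], 23)}
```

View pics/p2.png

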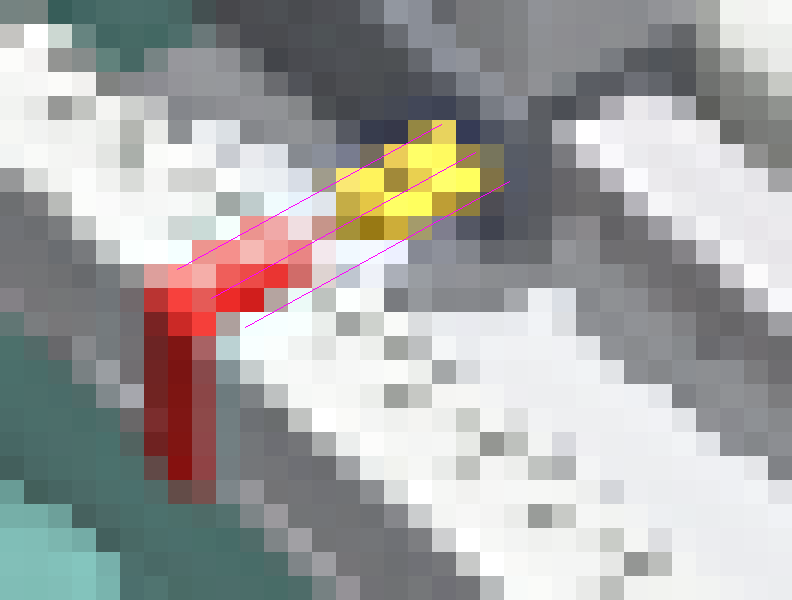

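In the crop the red rider tip is at (265,260) and the yellow pointer at (400,190), collinear to about 1 mm. Parts of the blobs are darker side faces, which biases the view, so I'll refine the original separation with soft colour centroids from the clear frames.

Run:
```python
from h import *
pre=lambda f,uv,z:(RP.T@(cast(f,uv,z)[:2]-O)*1000)
for k in("top0","top1"):
    f=load(k+".npz"); im=f["image"].astype(float)
    out={}
    for nm,rows,cols,z in(("red",range(233,240),range(344,354),.048),("yel",range(224,231),range(356,367),.047)):
        L=[]
        for r in rows:
            p=im[r,cols.start:cols.stop]
            w=(p[:,0]-p[:,1]) if nm=="red" else (np.minimum(p[:,0],p[:,1])-p[:,2])
            w=(w-max(np.median(w),0)).clip(0); w[w<.15*w.max()]=0
            if w.sum()<50: continue
            c=(w*np.arange(cols.start,cols.stop)).sum()/w.sum(); X=pre(f,(c,r),z); L.append((r,round(c,2),round(w.sum()),*X.round(1)))
        print(k,nm); [print("  ",*l) for l in L]
# side view: top faces only (bright), initial and present
for k in("side0","side3","side4"):
    f=load(k+".npz"); hsv=cv2.cvtColor(f["image"],cv2.COLOR_RGB2HSV).astype(int)
    for nm,z in(("red",.048),("yel",.047)):
        H=hsv[265:300,270:310]; m=(((H[...,0]>170)|(H[...,0]<6)) if nm=="red" else abs(H[...,0]-28)<6)&(H[...,1]>60)
        for vm in(90,200,235):
            v,u=np.nonzero(m&(H[...,2]>vm)); P=np.array([pre(f,(a+270,b+265),z) for a,b in zip(u,v)]); P=P[P[:,0]>-110] if len(P) else P
            print(k,nm,vm,len(P),P.mean(0).round(1) if len(P) else "")
```

```text
top0 red
   233 348.19 117 -99.1 59.1
   234 348.06 213 -101.9 59.8
   235 348.17 247 -104.7 59.9
   236 348.26 189 -107.6 60.0
   237 348.68 226 -110.5 59.3
   238 348.65 280 -113.3 59.7
top0 yel
   225 360.82 174 -81.0 20.4
   226 360.94 185 -83.8 20.4
   227 361.02 197 -86.7 20.6
   228 361.07 237 -89.5 20.9
   229 361.24 119 -92.3 20.8
top1 red
   233 348.16 81 -99.1 59.2
   234 348.07 181 -101.9 59.8
   235 348.14 214 -104.7 60.0
   236 348.2 153 -107.6 60.2
   237 348.61 175 -110.5 59.4
   238 348.61 250 -113.3 59.8
top1 yel
   225 361.03 142 -81.0 19.8
   226 361.09 164 -83.9 20.0
   227 361.07 152 -86.7 20.4
   228 361.08 177 -89.5 20.8
   229 361.23 90 -92.3 20.8
side0 red 90 13 [-105.1   55.8]
side0 red 200 12 [-105.7   55.8]
side0 red 235 8 [-105.7   56.7]
side0 yel 90 21 [-87.2  18. ]
side0 yel 200 16 [-88.6  17.9]
side0 yel 235 7 [-85.5  18.1]
side3 red 90 12 [-105.7   55.8]
side3 red 200 12 [-105.7   55.8]
side3 red 235 7 [-106.2   57.1]
side3 yel 90 19 [-87.4  51.3]
side3 yel 200 12 [-87.1  51.9]
side3 yel 235 8 [-86.3  51.6]
side4 red 90 12 [-105.7   55.8]
side4 red 200 12 [-105.7   55.8]
side4 red 235 7 [-106.2   57.1]
side4 yel 90 23 [-87.2  55.4]
side4 yel 200 13 [-86.9  56.2]
side4 yel 235 8 [-86.6  56. ]
```

Both views agree the pointer is still about 1.1 mm short. I'll make the final nudge and check.

Run:
```python
from plant import robot
from h import *
def show(m):
    s=robot.sense(); print(m,round(s["t"],2),(RP.T@(s["tcp_pos"][:2]-O)*1000).round(2),s["tcp_pos"][2].round(4),"F",PF(s["wrist_force"]).round(1),s["wrist_force"][2].round(1),"op",round(s["opening"]*85,1),round(s["gripper_force"],1)); return s
s=show("2"); t=s["tcp_pos"]; want=(RP.T@(t[:2]-O))+[0,.0011]; cmd=want+[0,.0006]
for i in range(2):
    robot.move_straight([*(O+RP@cmd),t[2]],vel=.01); robot.sleep(.4); s=show("3"); e=want[1]-(RP.T@(s["tcp_pos"][:2]-O))[1]
    if abs(e)<.0002: break
    cmd[1]+=e
robot.sleep(.5); show("end"); f=robot.grab_frame("side"); print(meas({"side":f}))
pre=lambda uv,z:(RP.T@(cast(f,uv,z)[:2]-O)*1000); H=cv2.cvtColor(f["image"],cv2.COLOR_RGB2HSV).astype(int)[265:300,270:310]
for nm,z in(("red",.048),("yel",.047)):
    m=(((H[...,0]>170)|(H[...,0]<6)) if nm=="red" else abs(H[...,0]-28)<6)&(H[...,1]>60)
    for vm in(200,235):
        v,u=np.nonzero(m&(H[...,2]>vm)); P=np.array([pre((a+270,b+265),z) for a,b in zip(u,v)]); P=P[P[:,0]>-110]; print(nm,vm,len(P),P.mean(0).round(1))
```

```text
2 21.75 [-68.29  95.54] 0.0775 F [ 1.  -5.7] -0.8 op 27.3 42.8
3 22.4 [-68.28  96.63] 0.0775 F [ 1.  -4.5] -0.8 op 26.9 42.8
end 22.9 [-68.3   96.62] 0.0775 F [ 0.5 -4.2] -2.1 op 26.9 42.8
{('side', 'red'): ([-104.8, 55.7], 11), ('side', 'yel'): ([-87.4, 56.7], 21)}
red 200 12 [-105.7   55.8]
red 235 7 [-106.2   57.1]
yel 200 15 [-86.3  56.9]
yel 235 9 [-87.4  56.6]
```

The pointer and rider now agree to about 0.3 mm in both estimates. The button is in (the jaws are at 27 mm) and the arm is still, so I'm handing in.

```bash
python3 -c "
from plant import robot
print(robot.close_job())"
```

```text
the job is handed in; nothing more can be done
None
```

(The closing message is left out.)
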